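Everything back on its stand in the door niche

TASK

Put the coin box, the small tin, the smart key and the ceramic frog away, each down flat in the cherry wood stand whose recess has its shape and size: large round, small round, oblong and square. The coin box is on the raised shelf: lift it up over the shelf's front rail before drawing it forward. Set the frog down, do not drop it, leave the red key cover where it lies, and let go of everything.

Things in the scene. Friction and masses are not known exactly. Their poses are not given: they have to be found in the camera images.
- coin_box: Large aluminium coin box with ribbed screw-top lid (closed, one piece), an upright cylinder 58 mm in diameter and 46 mm high, 0.16 kg. Stands on the raised shelf behind its rail. Origin: centre of the underside; z up along its axis.
- small_tin: Small aluminium tin with ribbed screw-top lid (closed, one piece), an upright cylinder 38 mm in diameter and 32 mm high, 0.05 kg, standing on the table. Origin: centre of the underside; z up along its axis.
- smart_key: White plastic smart key lying flat on the table, a rounded block 70 mm long (x) by 36 mm wide (y) by 16 mm thick (z), three grey buttons on top, 0.05 kg. Origin: centre of the underside. Grip it across its 36 mm width.
- frog: Green glazed ceramic frog, fragile, 0.11 kg, on the table: square foot 48 x 48 mm, 10 mm high; on it an upright round body 38 mm in diameter from 10 to 36 mm above the underside, domed to 45 mm, eyes up to 52 mm. Grip it by the sides of the body, across y. Origin: centre of the foot's underside; x and y along the foot's sides, z up, face towards -x.
- stand_large_round: Cherry wood stand on the table, flat plate 88 x 88 mm and 10 mm thick, with one round 72 mm diameter recess, 5 mm deep with a grey felt floor, in the middle of its top. Origin: centre of the plate's underside; z up (recess floor at z = 5 mm, rim at 10 mm), x and y along its sides. Place of the coin box. Fixed; new spot and yaw each time.
- stand_small_round: Cherry wood stand on the table, flat plate 68 x 68 mm and 10 mm thick, with one round 52 mm diameter recess, 5 mm deep with a grey felt floor, in the middle of its top. Origin: centre of the plate's underside; z up (recess floor at z = 5 mm, rim at 10 mm), x and y along its sides. Place of the small tin. Fixed; new spot and yaw each time.
- stand_square: Cherry wood stand on the table, flat plate 78 x 78 mm and 10 mm thick, with one square 62 x 62 mm recess, 5 mm deep with a grey felt floor, in the middle of its top. Origin: centre of the plate's underside; z up (recess floor at z = 5 mm, rim at 10 mm), x and y along its sides and the recess's. Place of the frog (any of the four ways round). Fixed; new spot and yaw each time.
- stand_oblong: Cherry wood stand on the table, flat plate 100 (x) x 66 (y) mm and 10 mm thick, with one oblong 84 mm (x) by 50 mm (y) recess, 5 mm deep with a grey felt floor, in the middle of its top. Origin: centre of the plate's underside; z up (recess floor at z = 5 mm, rim at 10 mm), x along its length. Place of the smart key (either way round). Fixed; new spot and yaw each time.
- shelf: Fixed raised plaster shelf at the far side, 160 mm deep (x), 700 wide (y), 50 high; a wooden rail 10 mm thick runs along its front (robot) edge, centred at x = -72 mm, its top 22 mm above the shelf (72 mm above the table). Origin: centre of the underside, on the table; z up. A jar and a vase, under 100 mm tall, stand near its ends, 300 mm from the middle.
- key_cover: Red silicone key cover, an empty open-topped shell 66 x 42 mm and 14 mm high with a small loop at one end, on the table; not part of the job. Origin: centre of the underside, x along its length. On the table things, stands and cover lie with centres at least 115 mm apart, in a new order each time. A low blue saucer (84 mm across, 14 mm high) lies in the middle near the robot.

How it is judged:
By the outcome, as a careful person would: the job done as asked, in the order asked, and still so for the second after the job is handed in, with the robot touching nothing.
It also fails if it takes over 115 s, if anything falls off the work surface, if the arm or the gripper's body presses on something with over 40 N, if the wrist force passes 120 N, or if a joint passes its speed limit or range.

ROBOT

A 6-joint arm with a two-finger parallel gripper is mounted at the origin on the work surface. World frame = base frame: x ahead of the robot, y to its left, z up, the work surface at z = 0. Lengths are in m, angles in rad, forces in N, time in s.
With the tool pointing down it reaches from about 0.275 to 0.825 m from the base axis. Payload 4.9 kg.
Tool frame: the origin (TCP) lies midway between the tips of the shut fingers; the grasp point (between the pads) lies 19 mm behind it (bot.grip_depth is the distance from the TCP to the grasp point, in m); z points along the fingers, y is the line along which they close (so a half turn about z gives the same grasp; the last joint's range is limited). The gripper opens to 85 mm and grips with 20 to 120 N. Pads are 22 mm wide; open, the fingers measure 114 mm over their backs; the gripper's body (76 mm by 85 mm) begins 54 mm behind the grasp point. The pads swing forward as they close: fully open they stand 13 mm farther back than shut.
Start: joints at [1.144, 0.326, -0.193, 1.052, 0, 1.437], TCP at [0.159, 0.527, 0.231] pointing down, gripper open.
Joint ranges: [-2.65, 2.65], [-0.97, 1.79], [-1.3, 1.35], [-1.93, 2.1], [-1.47, 1.37], [-3.14, 3.14]. Speed limits (rad/s): [2.57, 2.57, 3.14, 3.14, 3.14, 3.14].

INTERFACE

Orientations are given as a unit quaternion [w, x, y, z].
In Python, from cell import bot gives the robot as it stands. Calls block until the motion is done:
- bot.move_pose(position, orientation): joint-space move of the TCP to a pose.
- bot.move_linear(position, speed=0.15, rotation=None, until_force=None): straight line of the TCP; rotation=None keeps the orientation; speed is the mean speed in m/s. With until_force (N) it stops when the force on the tool has changed by that much, and returns True; else False.
- bot.goto_joints(angles): joint-space move.
- bot.set_gripper(opening, grasp_force=None): opening from 0.0 (shut) to 1.0 (fully open); grasp_force is the grip in N (None keeps the last); returns when the fingers have stopped.
- bot.wait(seconds).
- bot.solve_ik(position, orientation): joint angles nearest the present ones, or None.
- bot.camera(name): name is "scene" or "top"; returns the picture (384x512x3 uint8, red, green, blue); there is no depth.
- bot.calibration(name): a dict with "mtx" (3x3 intrinsics, pixels), "k1" (the pictures are not rectified: a ray, as slopes to the right and down, at radius r is drawn at 1 + k1 r^2 times it, then the intrinsics apply), "extrinsics" (4x4, takes a point from world to camera coordinates). Camera axes: x right, y down, z forward; pixel columns grow to the right and rows downward; lengths in m; the calibration is good to about 2 mm. A picture is of the moment at which its call begins. calibration takes no time and is no camera call.
A pose or a line that the arm cannot do raises bot.PlanningError and nothing moves.
- bot.close_job(): hands the job in; it is judged then, once.
Trained networks look in the newest picture that a camera, given by its name, has taken for a name from the list of things; names that differ only in an ending like _2 or _b are one class to them, and where a whole thing is asked for, a point or a joint stands for the part that bears it (a point fixed in the world has none). Each returns a list of dicts, best first, with "confidence" (0 to 1); they miss things now and then, are a little off and sometimes report something else, mostly with a low value. They report only what shows in the picture. A call takes as long as a camera call.
- bot.search_frame(camera, thing): "bbox" ([left, top, width, height] in pixels, round what is visible of it).
Readings, each from a call of its own:
- bot.read_clock(): time.
- bot.read_joint_positions(): joint angles.
- bot.read_joint_vel(): joint speeds.
- bot.read_joint_efforts(): joint torques, N m.
- bot.read_position(): TCP position.
- bot.read_tool_rot(): TCP orientation.
- bot.read_ft_force(): force on the tool from outside, world axes, zero at the start.
- bot.read_moment(): the same for the moment, N m.
- bot.read_gripper_width(): opening from 0.0 (shut) to 1.0 (fully open).
- bot.read_finger_force(): force on a finger pad.
Only numpy, scipy, OpenCV 4.12 (cv2) and the standard library are available. Lean on these libraries where they do the work, as an engineer would, in place of code of your own. Each camera call takes 0.05 s, during which the arm holds its last target. There are 200 camera calls.

## Working session

There is one attempt and no reset: what is moved stays moved. The work goes in short steps, each a Python script; the robot and the scene stay as the last script left them, time stands still between calls to the robot, and variables do not carry over. Pictures are saved under pics/ and viewed, at most 14 in all, crops included, and the job is handed in when it is done.

```bash
ls; mkdir -p pics
python3 - <<'E'
from cell import bot
import cv2,numpy as np
for n in ("scene","top"):
    im=bot.camera(n); cv2.imwrite(f"pics/{n}0.png",cv2.resize(im[:,:,::-1],(800,600),interpolation=cv2.INTER_CUBIC)); np.save(f"pics/{n}0.npy",im)
    c=bot.calibration(n); print(n,np.round(c["mtx"],1).tolist(),c["k1"],np.round(c["extrinsics"],3).tolist())
    for t in "coin_box small_tin smart_key frog stand_large_round stand_small_round stand_square stand_oblong key_cover shelf".split():
        print(t,[(np.round(d["bbox"]).astype(int).tolist(),round(d["confidence"],2)) for d in bot.search_frame(n,t)[:2]])
E
```

```text
pics
scene [[422.1, 0.0, 258.9], [0.0, 422.1, 193.7], [0.0, 0.0, 1.0]] -0.13362096244751262 [[0.364, 0.931, -0.018, -0.166], [0.58, -0.242, -0.777, -0.235], [-0.728, 0.273, -0.629, 1.619], [0.0, 0.0, 0.0, 1.0]]
coin_box [([288, 212, 21, 25], 0.68), ([142, 195, 24, 17], 0.18)]
small_tin []
smart_key [([232, 206, 15, 11], 0.76)]
frog [([181, 214, 19, 20], 0.89)]
stand_large_round [([345, 168, 37, 21], 0.65)]
stand_small_round [([140, 195, 27, 17], 0.86)]
stand_square [([130, 226, 30, 28], 0.73), ([142, 197, 24, 18], 0.29)]
stand_oblong [([273, 192, 22, 18], 0.76)]
key_cover [([314, 181, 24, 13], 0.68)]
shelf [([153, 180, 260, 125], 0.78)]
top [[387.0, 0.0, 252.4], [0.0, 387.0, 191.1], [0.0, 0.0, 1.0]] -0.010575108705440688 [[0.005, -1.0, 0.027, -0.018], [-0.994, -0.008, -0.112, 0.519], [0.112, -0.026, -0.993, 0.932], [0.0, 0.0, 0.0, 1.0]]
coin_box [([219, 122, 29, 27], 0.93)]
small_tin [([112, 255, 18, 16], 0.63)]
smart_key [([265, 196, 16, 25], 0.64)]
frog [([323, 197, 24, 22], 0.56)]
stand_large_round [([85, 186, 39, 40], 0.59)]
stand_small_round [([353, 251, 31, 25], 0.58)]
stand_square [([369, 186, 32, 31], 0.83)]
stand_oblong [([210, 183, 27, 37], 0.95)]
key_cover [([150, 186, 28, 33], 0.88)]
shelf [([94, 102, 298, 77], 0.83)]
```

View pics.

View pics/top0.png

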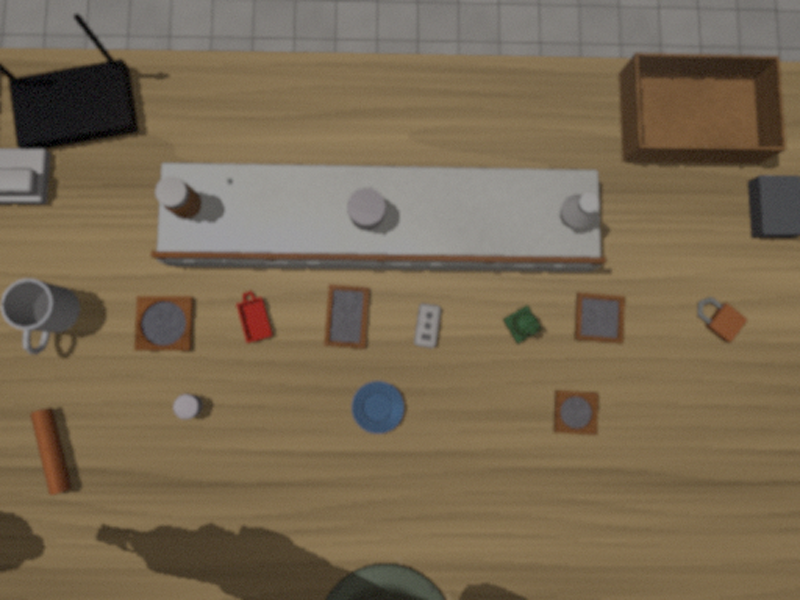

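View pics/scene0.png

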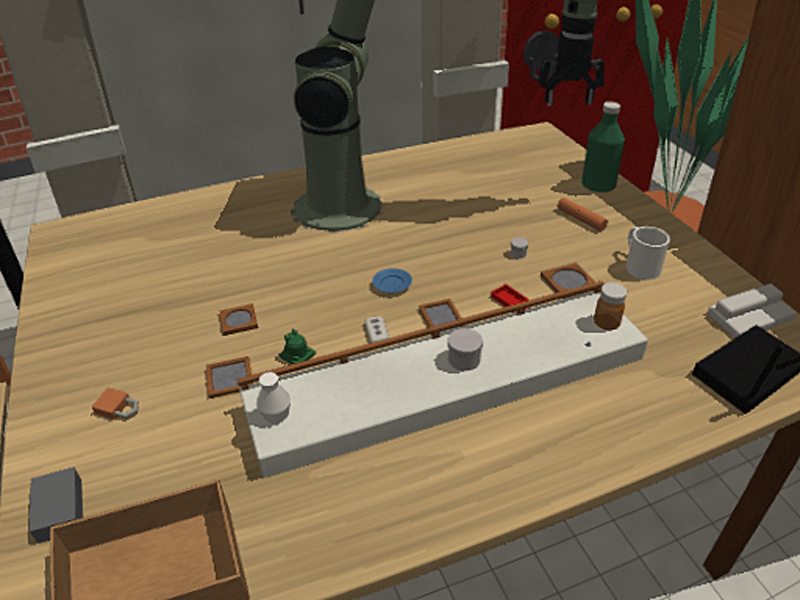

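The top picture shows everything clear of the arm. Positions at 800 px scale: coin box (367,207), tin (186,406), key (427,325), frog (523,323). The stands are large round (164,323), oblong (348,317), square (599,318) and small round (576,411). The cover is at (255,318). The scene view agrees.

```bash
cat > h.py <<'E'
import numpy as np,cv2
from cell import bot
def proj(P,n="top"):
    c=bot.calibration(n); E=np.array(c["extrinsics"]); q=np.atleast_2d(P)@E[:3,:3].T+E[:3,3]
    s=q[:,:2]/q[:,2:]; s=s*(1+c["k1"]*(s**2).sum(1,keepdims=True)); K=np.array(c["mtx"])
    return s*[K[0,0],K[1,1]]+K[:2,2]
def back(uv,z,n="top"):
    c=bot.calibration(n); E=np.array(c["extrinsics"]); K=np.array(c["mtx"])
    d=(np.array(uv,float)-K[:2,2])/[K[0,0],K[1,1]]; s=d.copy()
    for _ in range(8): s=d/(1+c["k1"]*(s@s))
    r=E[:3,:3].T@np.array([*s,1]); C=-E[:3,:3].T@E[:3,3]
    return C+r*(z-C[2])/r[2]
E
python3 - <<'E'
from h import *
im=np.load("pics/top0.npy")[:,:,::-1]
pts=dict(coin=(367,207),tin=(186,406),key=(427,325),frog=(523,323),LR=(164,323),obl=(348,317),sq=(599,318),SR=(576,411))
t=[]
for k,(u,v) in pts.items():
    u,v=u/1.5625,v/1.5625; print(k,back((u,v),.0 if k!="coin" else .096).round(3))
    a=int(u)-25;b=int(v)-25
    t.append(cv2.resize(im[b:b+50,a:a+50],(200,200),interpolation=cv2.INTER_NEAREST)); print((a,b))
cv2.imwrite("pics/crops.png",np.vstack([np.hstack(t[:4]),np.hstack(t[4:])]))
hsv=cv2.cvtColor(im.copy(),cv2.COLOR_BGR2HSV)
print("cam",-np.array(bot.calibration("top")["extrinsics"])[:3,:3].T@np.array(bot.calibration("top")["extrinsics"])[:3,3])
for n,u,v in (("table",450,240),("lid",235,131),("shelf",200,131),("boxshadow",251,138),("tin",119,259),("key",273,200),("frog",335,207),("rim",88,206),("felt",105,207)):print(n,hsv[v,u])
E
```

```text
coin [0.65  0.029 0.096]
(209, 107)
tin [0.347 0.316 0.   ]
(94, 234)
key [ 0.479 -0.069  0.   ]
(248, 183)
frog [ 0.484 -0.227  0.   ]
(309, 181)
LR [0.48  0.357 0.   ]
(79, 181)
obl [0.492 0.06  0.   ]
(197, 177)
sq [ 0.493 -0.353  0.   ]
(358, 178)
SR [ 0.342 -0.31   0.   ]
(343, 238)
cam [0.41138626 0.01074475 0.98451994]
table [ 19 104 130]
lid [171  13 135]
shelf [ 23   6 157]
boxshadow [12 14 94]
tin [160  10 152]
key [  5  13 116]
frog [59 85 84]
rim [ 12 150 102]
felt [130  17  88]
```

View pics/crops.png

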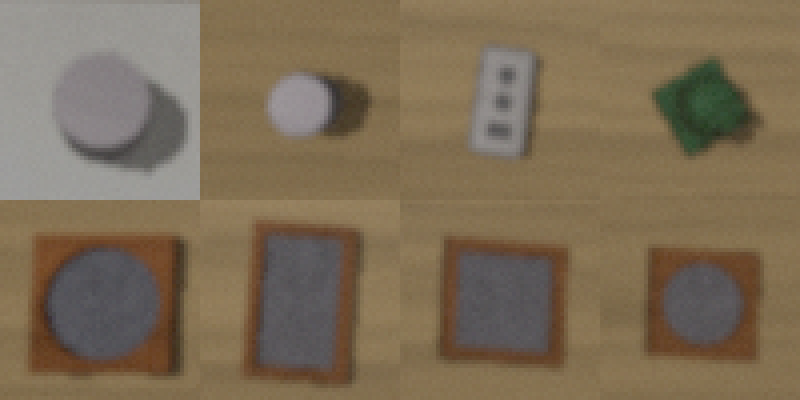

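The crops show both lid discs (coin and tin), the key with its buttons, the frog's square foot turned about 35°, and all the recesses clearly. I'll fit projected models to colour masks.

```bash
cat > fit.py <<'E'
from h import *
from scipy.optimize import minimize
def box(l,w,z0,z1): return np.array([[sx*l/2,sy*w/2,z] for sx in(-1,1) for sy in(-1,1) for z in(z0,z1)])
def disc(r,*zs): return np.array([[r*np.cos(t),r*np.sin(t),z] for z in zs for t in np.linspace(0,6.28,40)])
M=dict(coin_box=[disc(.029,.096)],small_tin=[disc(.019,.032)],smart_key=[box(.07,.036,.0,.016)],
 frog=[box(.048,.048,0,.01),disc(.019,.01,.036)],stand_large_round=[box(.088,.088,0,.01)],stand_small_round=[box(.068,.068,0,.01)],
 stand_square=[box(.078,.078,0,.01)],stand_oblong=[box(.1,.066,0,.01)])
S=4
def mask(im,name,c):
    h,s,v=[a.astype(int) for a in cv2.split(cv2.cvtColor(cv2.GaussianBlur(np.ascontiguousarray(im[:,:,::-1]),(3,3),0),cv2.COLOR_BGR2HSV))]
    if name=="frog": m=(h>35)&(h<90)&(s>60)
    elif name=="coin_box": m=(v>115)&(s<35)&((h>140)|(h<10))&(v<150)
    elif name in("small_tin","smart_key"): m=(v>100)&(s<50)
    else: m=((h<15)&(s>118))|((s<60)&(h>90))
    k=np.zeros(m.shape,np.uint8); cv2.circle(k,tuple(int(x) for x in c),32 if name.startswith("stand") else 22,1,-1)
    m=cv2.morphologyEx(m.astype(np.uint8)*k,cv2.MORPH_OPEN,np.ones((2,2)))
    cs=max(cv2.findContours(m,0,2)[0],key=cv2.contourArea); cv2.drawContours(m:=np.zeros_like(m),[cs],-1,1,-1); return m
def render(name,x,a,b):
    c,s=np.cos(x[2]),np.sin(x[2]); o=np.zeros((60*S,60*S),np.uint8)
    for P in M[name]:
        W=P@np.array([[c,s,0],[-s,c,0],[0,0,1]])+[x[0],x[1],0]
        q=((proj(W)-[a,b]+.5)*S-.5)*16
        cv2.fillConvexPoly(o,cv2.convexHull(np.round(q).astype(np.int32)),1,shift=4)
    return o
def fit(im,name,uv,z=0):
    m=mask(im,name,uv); a,b=int(uv[0])-30,int(uv[1])-30
    g=cv2.resize(m[b:b+60,a:a+60].astype(np.float32),None,fx=S,fy=S,interpolation=cv2.INTER_LINEAR)>.5
    f=lambda x:1-(lambda r:(r&g).sum()/(r|g).sum())(render(name,x,a,b)>0)
    p=back(uv,z)[:2]; best=None
    for y in ([0] if name in("coin_box","small_tin") else np.radians(np.arange(0,180,22.5))):
        r=minimize(f,[*p,y],method="Nelder-Mead",options=dict(initial_simplex=[[*p,y],[p[0]+.008,p[1],y],[p[0],p[1]+.008,y],[*p,y+.2]],xatol=1e-4,fatol=1e-4))
        if best is None or r.fun<best.fun: best=r
    return best.x,1-best.fun,g,render(name,best.x,a,b)
E
python3 - <<'E'
from fit import *
import json
im=np.load("pics/top0.npy")
pts=dict(coin_box=(234.2,132),small_tin=(119,260),smart_key=(273,208),frog=(335,207),stand_large_round=(105,207),stand_oblong=(223,203),stand_square=(383,203),stand_small_round=(369,263))
R={};T=[]
for k,uv in pts.items():
    x,q,g,r=fit(im,k,uv,.096 if k=="coin_box" else .01); R[k]=x.tolist(); print(k,x.round(4),"deg",np.degrees(x[2]).round(1),"IoU",round(q,3))
    a,b=int(uv[0])-30,int(uv[1])-30; t=cv2.resize(im[b:b+60,a:a+60,::-1],(200,200),interpolation=cv2.INTER_CUBIC)
    for mm,col in((g.astype(np.uint8),(255,255,0)),(r,(0,0,255))):
        cv2.drawContours(t,cv2.findContours(cv2.resize(mm,(200,200)),0,2)[0],-1,col,1)
    T.append(t)
json.dump(R,open("R.json","w"))
cv2.imwrite("pics/fit.png",np.vstack([np.hstack(T[:4]),np.hstack(T[4:])]))
E
```

```text
coin_box [0.6502 0.0297 0.0912] deg 5.2 IoU 0.925
small_tin [0.347  0.3051 0.0853] deg 4.9 IoU 0.949
smart_key [ 0.4767 -0.0702  2.9861] deg 171.1 IoU 0.881
frog [ 0.4794 -0.2246  0.5045] deg 28.9 IoU 0.8Traceback (most recent call last):
  File "<stdin>", line 7, in <module>
  File "fit.py", line 31, in fit
    r=minimize(f,[*p,y],method="Nelder-Mead",options=dict(initial_simplex=[[*p,y],[p[0]+.008,p[1],y],[p[0],p[1]+.008,y],[*p,y+.2]],xatol=1e-4,fatol=1e-4))
    res = _minimize_neldermead(fun, x0, args, callback, bounds=bounds,
                               **options)
    fsim[k] = func(sim[k])
              ~~~~^^^^^^^^
    fx = function(np.copy(x), *(wrapper_args + args))
  File "fit.py", line 28, in <lambda>
    f=lambda x:1-(lambda r:(r&g).sum()/(r|g).sum())(render(name,x,a,b)>0)
                                                    ~~~~~~^^^^^^^^^^^^
  File "fit.py", line 22, in render
    q=((proj(W)-[a,b]+.5)*S-.5)*16
        ~~~~^^^
  File "h.py", line 4, in proj
    c=bot.calibration(n); E=np.array(c["extrinsics"]); q=np.atleast_2d(P)@E[:3,:3].T+E[:3,3]
ValueError: time passes only in moves, steps and waits
```

```bash
python3 - <<'E'
s=open("h.py").read()
s=s.replace("def proj","import functools\n@functools.lru_cache\ndef cal(n): return bot.calibration(n)\ndef proj",1).replace("c=bot.calibration(n)","c=cal(n)")
open("h.py","w").write(s)
f=open("fit.py").read().replace('(h>35)&(h<90)&(s>60)','(h>33)&(h<95)&(s>40)');open("fit.py","w").write(f)
E
cat > run.py <<'E'
from fit import *
import json
im=np.load("pics/top0.npy")
pts=dict(coin_box=(234.2,132),small_tin=(119,260),smart_key=(273,208),frog=(335,207),stand_large_round=(105,207),stand_oblong=(223,203),stand_square=(383,203),stand_small_round=(369,263))
R={};T=[]
for k,uv in pts.items():
    x,q,g,r=fit(im,k,uv,.096 if k=="coin_box" else .01); R[k]=x.tolist(); print(k,x.round(4),"deg",np.degrees(x[2]).round(1),"IoU",round(q,3))
    a,b=int(uv[0])-30,int(uv[1])-30; t=cv2.resize(im[b:b+60,a:a+60,::-1],(200,200),interpolation=cv2.INTER_CUBIC)
    for mm,col in((g.astype(np.uint8),(255,255,0)),(r,(0,0,255))):
        cv2.drawContours(t,cv2.findContours(cv2.resize(mm,(200,200)),0,2)[0],-1,col,1)
    T.append(t)
json.dump(R,open("R.json","w"))
cv2.imwrite("pics/fit.png",np.vstack([np.hstack(T[:4]),np.hstack(T[4:])]))
E
python3 run.py
```

```text
coin_box [0.6502 0.0297 0.0912] deg 5.2 IoU 0.925
small_tin [0.347  0.3051 0.0853] deg 4.9 IoU 0.949
smart_key [ 0.4767 -0.0702  2.9861] deg 171.1 IoU 0.881
frog [ 0.4795 -0.2258  0.4688] deg 26.9 IoU 0.822
stand_large_round [0.4777 0.3537 1.5786] deg 90.4 IoU 0.808
stand_oblong [0.499  0.0539 3.1512] deg 180.5 IoU 0.466
stand_square [ 0.4973 -0.355   0.3205] deg 18.4 IoU 0.427
stand_small_round [ 0.3395 -0.3105 -0.1197] deg -6.9 IoU 0.36
```

View pics/fit.png

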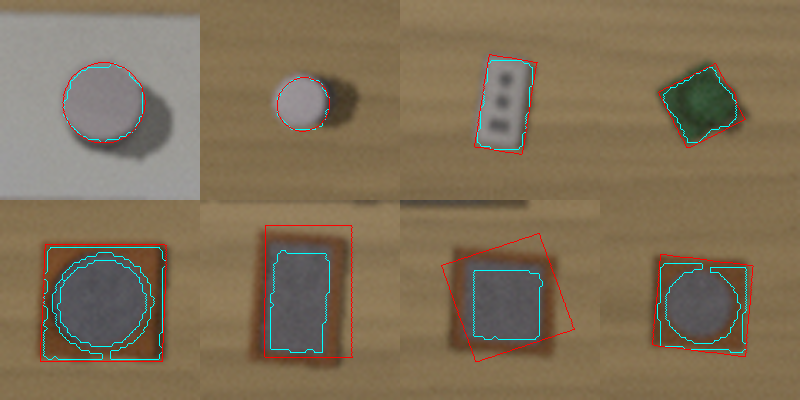

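```bash
python3 - <<'E'
f=open("fit.py").read()
i=f.index("def mask"); j=f.index("def render")
f=f[:i]+'''def mask(im,name,c):
    b=cv2.GaussianBlur(im.astype(np.float32),(3,3),.6); q=b[:,:,1]/b[:,:,0]; v=b.max(2)
    if name=="frog": m=q>1.03
    elif name=="coin_box": m=(v>115)&(q<.965)
    elif name=="small_tin": m=(q>.9)&(v>110)
    elif name=="smart_key": m=q>.92
    else: m=(q<.75)|(q>.92)
    k=np.zeros(m.shape,np.uint8); cv2.circle(k,tuple(int(x) for x in c),28 if name.startswith("stand") else 20,1,-1)
    m=m.astype(np.uint8)*k; n,l,st,_=cv2.connectedComponentsWithStats(m,connectivity=4)
    ok=[i for i in range(1,n) if st[i,4]>=15]; pts=cv2.findNonZero(np.isin(l,ok).astype(np.uint8))
    m[:]=0; cv2.fillConvexPoly(m,cv2.convexHull(pts),1); return m
'''+f[j:]
open("fit.py","w").write(f)
E
sed -i 's/small_tin=(119,260)/small_tin=(120,260)/; s#fit.png#fit2.png#' run.py; python3 run.py
```

```text
coin_box [0.6516 0.0312 0.0637] deg 3.6 IoU 0.896
small_tin [0.3487 0.3082 0.0586] deg 3.4 IoU 0.937
smart_key [ 0.4786 -0.0676 -0.1542] deg -8.8 IoU 0.901
frog [ 0.4824 -0.2235  0.5344] deg 30.6 IoU 0.89
stand_large_round [0.4789 0.3563 0.0072] deg 0.4 IoU 0.972
stand_oblong [ 0.4925  0.0626 -0.0512] deg -2.9 IoU 0.957
stand_square [ 0.4938 -0.3516  1.5214] deg 87.2 IoU 0.947
stand_small_round [ 0.3409 -0.3084  1.5483] deg 88.7 IoU 0.95
```

View pics/fit2.png

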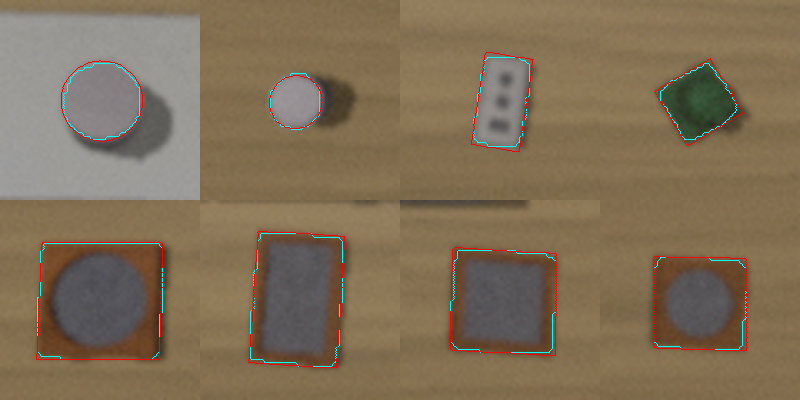

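Every fit is within about 2 mm, and the sizes and table heights agree. I'll pick and place the coin box first.

```bash
cat > act.py <<'E'
from h import *
import json
from scipy.spatial.transform import Rotation as Ro
R=json.load(open("R.json"))
def quat(a):  # tool down, its x axis at world yaw a (fingers close along a-90deg)
    m=np.array([[np.cos(a),np.sin(a),0],[np.sin(a),-np.cos(a),0],[0,0,-1]]); q=Ro.from_matrix(m).as_quat(); return [float(v) for v in q[[3,0,1,2]]]
def best(ways):  # ways: list of (pick yaw, place yaw); least last-joint excursion
    def cost(w):
        js=[bot.solve_ik(list(p),quat(a)) for p,a in w]
        return 9 if any(j is None for j in js) else max(abs(j[5]) for j in js)
    c=[cost(w) for w in ways]; print("j6",np.round(c,2)); return ways[int(np.argmin(c))]
def job(thing,stand,off,zbase,turns,force,opening,rel,thr,up=.17,vdown=.03):
    s,g=R[thing],R[stand]; rnd=stand.endswith("round")
    P=np.array([s[0],s[1],zbase+off]); G=np.array([g[0],g[1],.005+off]); ways=[]
    for k in (0,np.pi):
        for t in turns: ways.append([(P,(0 if rnd else s[2])+k),(G,(0 if rnd else g[2]+t)+k)])
    (_,a),(_,b)=best(ways)
    bot.set_gripper(opening,force)
    H=P.copy();H[2]=up; bot.move_pose(list(H),quat(a)); bot.move_linear(list(P+[0,0,.02]),.2); bot.move_linear(list(P),.06)
    bot.set_gripper(0); w=bot.read_gripper_width(); print(thing,"width mm",round(w*85,1),"z",bot.read_position()[2].round(4) if hasattr(bot.read_position()[2],'round') else bot.read_position()[2])
    if w*85<20: print("MISSED"); return
    bot.move_linear(list(H),.15)
    H2=G.copy();H2[2]=max(up-.03,G[2]+.06); H2[2]=up
    bot.move_linear(list(H2),.25,quat(b)); print("held",round(bot.read_gripper_width()*85,1))
    bot.move_linear(list(G+[0,0,.015]),.15); bot.wait(.2)
    hit=bot.move_linear(list(G-[0,0,.003]),vdown,until_force=thr); z=bot.read_position()[2]
    print("contact",hit,"dz mm",round((z-G[2])*1e3,1),"F",np.round(bot.read_ft_force(),1))
    bot.set_gripper(rel); bot.move_linear([G[0],G[1],float(z)+.03],.06); bot.move_linear([G[0],G[1],up],.25)
    print("t",bot.read_clock())
E
python3 - <<'E'
from act import *
print(bot.read_clock(), back((500/1.5625,262/1.5625),.072), back((200/1.5625,256/1.5625),.072))
job("coin_box","stand_large_round",.009,.05,[0],35,1.0,.9,5,up=.21)
E
```

```text
1.1 [ 0.57228199 -0.17539129  0.072     ] [0.57700713 0.28254561 0.072     ]
j6 [3.08 0.52]
coin_box width mm 56.9 z 0.0596
held 56.8
contact True dz mm 0.2 F [0.1 0.2 2.4]
t 12.1083
```

Run:
```python
from act import *
job("small_tin","stand_small_round",.006,0,[0],25,.75,.75,4,up=.15)
job("smart_key","stand_oblong",.004,0,[0],25,.75,.75,4,up=.15)
bot.move_pose([.3,-.25,.3],quat(np.pi))
im=bot.camera("top"); np.save("pics/top1.npy",im); cv2.imwrite("pics/top1.png",cv2.resize(im[:,:,::-1][90:300,60:420],(800,467),interpolation=cv2.INTER_CUBIC))
```

```text
j6 [2.58 0.9 ]
small_tin width mm 37.1 z 0.0064
held 37.0
contact True dz mm 0.1 F [-0.4 -0.1  0.2]
t 21.65
j6 [3.11 0.14]
smart_key width mm 35.5 z 0.0043
held 34.9
contact True dz mm 0.2 F [-0.1 -0.3  4.5]
t 29.7
```

View pics/top1.png

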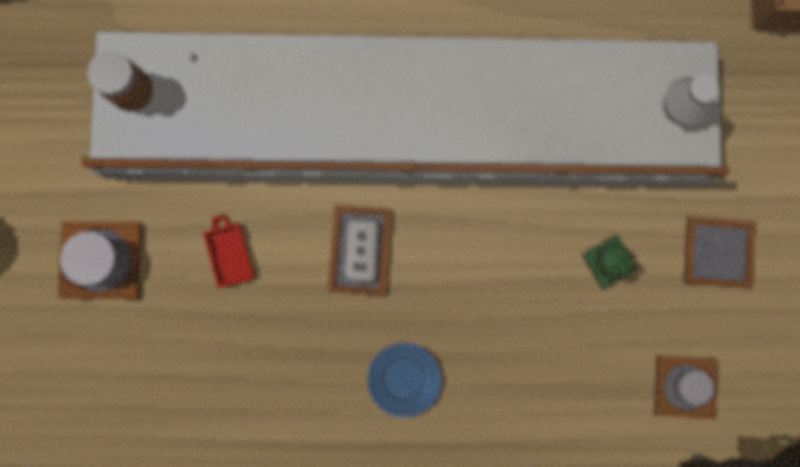

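The key lies centred at (361,250) in the oblong stand. The coin box at (100,258) and tin at (688,386) stand in their recesses, shifted only by perspective. The frog at (611,260) and the cover haven't moved. Frog next, gently.

Run:
```python
from act import *
job("frog","stand_square",.0135,0,[0,np.pi/2,-np.pi/2,np.pi],20,.75,.75,2,up=.16,vdown=.012)
bot.move_pose([.3,.15,.3],quat(np.pi))
im=bot.camera("top"); np.save("pics/top2.npy",im); a=cv2.resize(im[:,:,::-1][170:290,320:420],(400,480),interpolation=cv2.INTER_CUBIC)
im=bot.camera("scene"); b=cv2.resize(im[:,:,::-1][160:280,110:210],(400,480),interpolation=cv2.INTER_CUBIC)
cv2.imwrite("pics/end.png",np.hstack([a,b]))
```

```text
j6 [2.03 2.03 2.45 2.26 2.26 2.45 1.11 1.11]
frog width mm 36.6 z 0.0138
held 36.7
contact True dz mm 0.3 F [-0.1 -0.2  4. ]
t 39.7917
```

View pics/end.png

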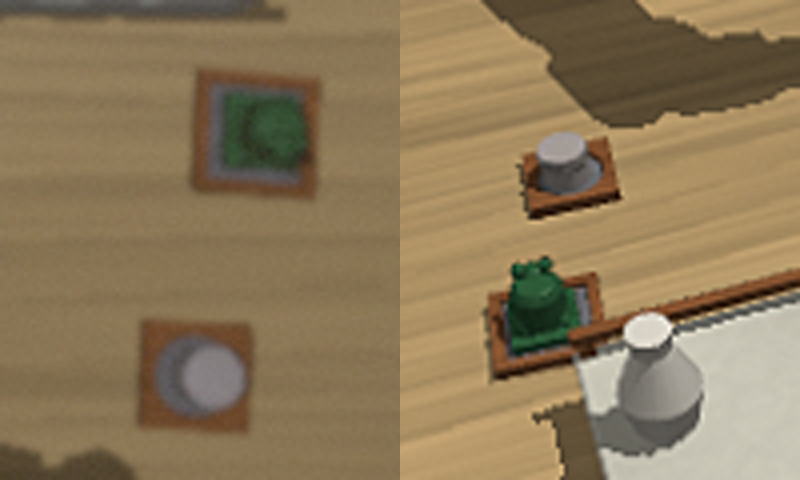

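The frog (260,135) sits square within its recess, and the tin (210,378) stands upright in its own. Contact heights were within 0.3 mm of the recess floor for all four, and the arm is clear, so I'm handing in.

```bash
python3 -c "
from cell import bot
print(bot.close_job())"
```

```text
the job is handed in; nothing more can be done
None
```

The coin box, small tin, smart key and frog are each set down flat in their matching stands and released, the key cover was left alone, and the job is handed in after about 40 s on the robot's clock; the judge's result was not shown.

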